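Load a flanged specimen and hold the bayonet collar home

TASK

Take the flanged specimen from the rack and stand it in the pocket of the sample cell, stem down and flange up, and let go of it. Then fit the knurled collar over it with its lip up, turn it until its hidden keyways drop over the cell's pins, push it fully home against the spring until it sits on the housing, and finish while still holding it pushed home. Leave the other two specimens and the brass weight where they are.

Things in the scene. Friction and masses are not known exactly. Their poses are not given: they have to be found in the camera images.
- cell: Fixed sample cell: white housing 130 x 130 mm, 30 mm high, with an upright aluminium column in its middle, 40 mm in diameter, top 63 mm above the bench (its top 6 mm taper to 33 mm). Origin: centre of the underside at bench level; z is the column's axis.
- pocket (a point): Mouth of the cell's pocket, on the column's axis, 63 mm above the bench. Round hole, 16.4 mm diameter. Its floor is a sprung seat 11 mm below the mouth, so the seated specimen's flange stands 7 mm clear of the column's top until the collar presses it down.
- seat (a joint): How far the sprung pocket floor is pressed down, m: 0 free, 0.006 with the collar home over the specimen (stop at 0.007). It pushes back with 5 N at first and 0.6 N more per mm; the weight of specimen and collar does not sink it.
- plug_grip (a point): Flanged steel specimen, 0.11 kg, loose in one of the rack's holes: stem 14 mm dia., 18 mm long, chamfered foot; above it a flange 32 mm dia., 4 mm thick, resting on the rack's top; above that a round boss 20 mm dia., 26 mm long. Point: on its axis in the boss, 43 mm above the foot, 21 mm above the flange's upper face, 5 mm below the top; z from stem to boss.
- collar_center (a point): Knurled aluminium collar, loose on the bench, lip up: 60 mm outside dia., 44 mm high, 0.17 kg. Bore 43 mm with six hidden keyways 60 degrees apart, 8 mm wide, out to 26 mm radius, running up from the lower rim to the lip. Outside it is alike all round, so the keyways' angle cannot be seen. Point: its centre, half-way up, 22 mm above the lower rim; z is its axis, up.
- pin_level (a point): On the column's axis, 42 mm above the bench, level with the tops of three equal pins that stick out sideways from the column, 120 degrees apart: each 5 mm wide, 5 mm high, reaching 24.5 mm from the axis. Their angle about the axis differs every time and is not given; this point's axes do not tell it.
- collar_lip (a point): Centre of the collar's top face, 44 mm above its lower rim. The top 6 mm is an inward lip with a 26 mm hole: the boss passes, the flange does not. Lower rim above the bench: 42 mm resting on the pins, 36 mm when the keyways have dropped and the lip meets the flange, 30 mm when home on the housing. A turn of 60 degrees at most, either way, finds the keyways.
- rack: Fixed grey specimen rack, 200 x 56 mm, 26 mm high, three holes in a row along its x axis, 70 mm apart, the middle one at its centre; which specimen stands in which hole differs. Origin: centre of the underside.
- plain_mid (a point): Another specimen in the rack, not wanted: plain round head 20 mm diameter, 30 mm high above the rack, no flange. Point: middle of the head.
- square_mid (a point): Another specimen in the rack, not wanted: square head 22 mm, 24 mm high above the rack, no flange. Point: middle of the head.
- weight_mid (a point): Brass test weight with a knob, 48 mm diameter, 58 mm high, standing on the bench; leave it. Point: half-way up.
Things that resemble listed ones, but are neither listed nor needed, are in the scene too. Leave any black or blue look-alike of the part that bears plug_grip alone.

How it is judged (in metres and radians):
On the way:
1. the flanged specimen stands in the pocket, stem down, released, the collar not yet over it (horizontal distance between plug_grip and pocket below 0.006 m and angle between plug_grip's own z axis and vertical below 0.15 rad and z of plug_grip in the frame of pocket below 0.036 m and contact force between the fingers and plug below 0.1 N and horizontal distance between collar_center and pocket above 0.04 m), for 0.2 s.
At the end, for the whole second after the job is handed in: The robot still holds the collar home: lower rim within 1.5 mm of the housing (4 mm sideways, 0.08 rad tilt), seat pressed over 4.5 mm under the flanged specimen, which stands stem down in the pocket (6 mm, 0.15 rad); the fingers touch the collar with over 1.5 N (horizontal distance between plug_grip and pocket below 0.006 m and angle between plug_grip's own z axis and vertical below 0.15 rad and horizontal distance between collar_center and pocket below 0.004 m and angle between collar_center's own z axis and vertical below 0.08 rad and z of collar_center in the frame of cell between 0.048 and 0.0535 m and value of joint seat above 0.0045 m and contact force between the fingers and collar above 1.5 N); the arm keeps its last pose, push and grip.
It fails at once if another specimen or the weight is moved more than 20 mm (distance of any of plain_mid, square_mid, weight_mid from where it was at the start of the episode above 0.02 m).
It also fails if it takes over 61 s, if anything falls off the work surface, if the arm or the gripper's body presses on something with over 40 N, if the wrist force passes 120 N, or if a joint passes its speed limit or range.

ROBOT

A 6-joint arm with a two-finger parallel gripper is mounted at the origin on the work surface. World frame = base frame: x ahead of the robot, y to its left, z up, the work surface at z = 0. Lengths are in mm, angles in rad, forces in N, time in s.
With the tool pointing down it reaches from about 275 to 750 mm from the base axis. Payload 10.2 kg.
Tool frame: the origin (TCP) lies at the centre of the arm's flange, where the gripper is bolted on; the fingertips stand ctrl.tip_reach ahead of it and the grasp point (between the pads) lies 155 mm ahead of it (ctrl.tip_reach is the distance from the TCP to the fingertips, in mm); z points along the fingers, y is the direction in which the jaws open and shut (so a half turn about z gives the same grasp; the last joint's range is limited). The gripper opens to 85 mm and grips with 20 to 120 N. Pads are 22 mm wide; open, the fingers measure 114 mm over their backs; the gripper's body (76 mm by 85 mm) begins 54 mm behind the grasp point. The pads swing forward as they close: fully open they stand 13 mm farther back than shut.
Start: joints at [1.027, 0.313, 1.498, -0, 1.331, -0.223], TCP at [165.56, 498.219, 404.694] pointing down, gripper open.
Joint ranges: [-2.94, 2.94], [-0.97, 2.17], [0.19, 2.56], [-1.23, 4.37], [0.02, 3.11], [-2.88, 2.88]. Speed limits (rad/s): [2.39, 2.39, 3.01, 3.14, 3.14, 3.14].

INTERFACE

Orientations are given as a unit quaternion [w, x, y, z].
In Python, from rig import ctrl, viewer gives the robot as it stands.
- The arm moves only by the tool drive_tool, never from a script. Its argument "rows" is a list that holds one entry, the list of rows, each a list of 6 numbers: the shift along the world's x, y, z normalised to -1 to 1, where 1 is 0.1 m, then the turn, a rotation vector about the world's x, y, z normalised to -1 to 1, where 1 is 90 degrees. A call has 1 to 10 rows; each row is the pose to reach, as a shift and turn from the pose measured when the call began; what a row does not reach only later rows make up. A row lasts 1/8 s, in which the tool goes at most 62.5 mm and 10.7 degrees, less where a joint would pass 70% of its speed; a pose out of reach is approached as far as the arm can. A call with a number of a shift or a turn outside -1 to 1 is refused whole. A call with a gripper value outside its range is refused whole. "fingers" is the opening, from -1 (shut) to 1 (fully open), set as the call begins (left out, the last holds). The fingers move at their own pace and stop on an object; "force" is the grip in N (left out, the last holds). Time passes only in rows, so rows that repeat a pose let the fingers close. It gives the time, the measured TCP pose, the force and the opening at its end, in the units of the state.
- ctrl.sense(): the state, without advancing time (a new reading comes with each control period).
- viewer.capture(name): name is "side" or "top"; returns the picture (420x560x3 uint8, red, green, blue); there is no depth.
- viewer.calibration(name): a dict with "mtx" (3x3 intrinsics, pixels), "extrinsics" (4x4, takes a point from camera to world coordinates). Camera axes: x right, y up, looking along -z (the intrinsics and any distortion apply to the point x, -y, -z); pixel columns grow to the right and rows downward; lengths in mm; the calibration is good to about 2 mm. A picture is of the moment at which its call begins. calibration takes no time and is no camera call.
- ctrl.finish_job(): hands the job in, once; it reports no verdict.
The state is a dict: "time_s": time; "joints": joint angles; "dq": joint speeds; "tau": joint torques, N m; "eef_pos": TCP position; "ee_rot": TCP orientation; "force": force on the tool from outside, world axes, zero at the start; "wrist_torque": the same for the moment, N m; "grip_width": opening from 0.0 (shut) to 1.0 (fully open).
Only numpy, scipy, OpenCV 4.12 (cv2) and the standard library are available. Lean on these libraries where they do the work, as an engineer would, in place of code of your own. Each camera call takes 0.05 s, during which the arm holds its last target.

## Working session

There is one attempt and no reset: what is moved stays moved. The work goes in short steps, Python scripts to look and compute and a tool call to move; the robot and the scene stay as the last step left them, time stands still between calls to the robot, and variables do not carry over. Pictures are saved under pics/ and viewed, and the job is handed in when it is done.

Besides the shell and the picture viewer there is one more tool, called after "Emit:" as name(argument=value, ...) on one line, values as JSON. drive_tool: Moves the arm, as the interface text tells. Scaled input: -1 to 1 covers 0.1 m each way for a shift and 90 degrees each way for a turn. Its arguments: {"type":"object","properties":{"rows":{"type":"array","items":{"type":"array","items":{"type":"array","items":{"type":"number"}}}},"fingers":{"type":"number"},"force":{"type":"number"}},"required":["rows"]}

```bash
ls; mkdir -p pics
python3 - <<'E'
from rig import ctrl, viewer
import cv2
print(ctrl.sense(), ctrl.tip_reach)
for n in("side","top"):
    im=viewer.capture(n); cv2.imwrite(f"pics/{n}0.png",im[:,:,::-1]); print(n,viewer.calibration(n))
E
```

```text
pics
{'time_s': 0.0, 'joints': array([ 1.02657631e+00,  3.13444760e-01,  1.49846920e+00, -3.80284200e-05,
        1.33100271e+00, -2.23416784e-01]), 'dq': array([-3.66045763e-05,  3.10967829e-03,  4.40324471e-04,  1.59461451e-03,
       -2.14024601e-03,  4.10215978e-04]), 'tau': array([-1.67985195e-04, -4.12262607e+01, -2.59742260e+01, -1.91755475e-04,
        4.12581110e-03,  9.03401258e-06]), 'eef_pos': array([165.54571464, 498.16717758, 404.12552013]), 'ee_rot': array([-2.30773919e-04,  1.59710177e-01,  9.87163725e-01, -6.20755186e-04]), 'force': array([ 0.14259463, -0.34092836, -0.54073315]), 'wrist_torque': array([-0.07190637, -0.03402383,  0.00136857]), 'grip_width': 0.9991909434214925} 173.4
side {'mtx': array([[489.77112933,   0.        , 277.84375749],
       [  0.        , 489.77112933, 208.65917538],
       [  0.        ,   0.        ,   1.        ]]), 'extrinsics': array([[-8.13980261e-01,  3.60863265e-01, -4.55207467e-01,
         1.57388575e+02],
       [-5.80592210e-01, -4.80205842e-01,  6.57506681e-01,
         6.71748476e+02],
       [ 1.86767227e-02,  7.99487369e-01,  6.00392477e-01,
         6.64645242e+02],
       [ 0.00000000e+00,  0.00000000e+00,  0.00000000e+00,
         1.00000000e+00]])}
top {'mtx': array([[491.63073202,   0.        , 274.51850015],
       [  0.        , 491.63073202, 209.76033996],
       [  0.        ,   0.        ,   1.        ]]), 'extrinsics': array([[-3.57824998e-03,  9.99036233e-01, -4.37470222e-02,
         5.57575035e+02],
       [-9.99789125e-01, -4.45872779e-03, -2.00455975e-02,
        -9.44670626e-01],
       [-2.02213343e-02,  4.36660689e-02,  9.98841515e-01,
         1.26430258e+03],
       [ 0.00000000e+00,  0.00000000e+00,  0.00000000e+00,
         1.00000000e+00]])}
```

View pics/side0.png

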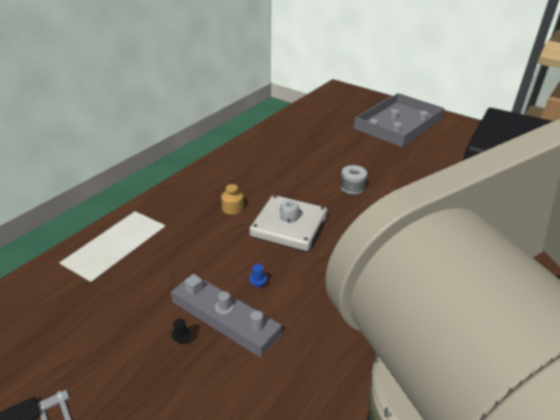

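View pics/top0.png

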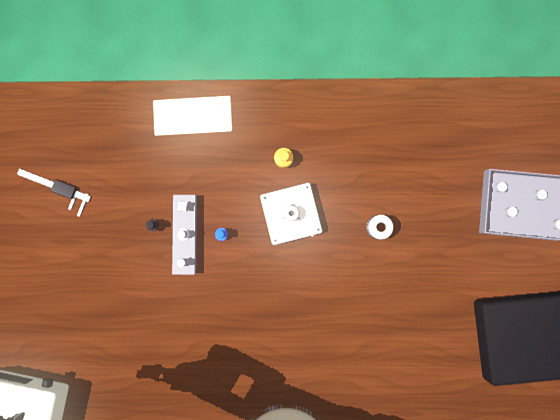

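```bash
cat > h.py <<'E'
import numpy as np, cv2
from rig import ctrl, viewer
def ray(n,u,v):
    c=viewer.calibration(n);K=c['mtx'];E=c['extrinsics']
    d=np.array([(u-K[0,2])/K[0,0],-(v-K[1,2])/K[1,1],-1.0])
    return E[:3,3],E[:3,:3]@d
def pl(n,u,v,z):
    o,d=ray(n,u,v); return (o+d*(z-o[2])/d[2])
def proj(n,p):
    c=viewer.calibration(n);K=c['mtx'];E=c['extrinsics']
    q=E[:3,:3].T@(np.array(p,float)-E[:3,3])
    return K[0,0]*q[0]/-q[2]+K[0,2], K[1,1]*-q[1]/-q[2]+K[1,2]
def tri(a,b):
    (o1,d1),(o2,d2)=ray('top',*a),ray('side',*b)
    A=np.stack([d1,-d2],1);s=np.linalg.lstsq(A,o2-o1,rcond=None)[0]
    p,q=o1+s[0]*d1,o2+s[1]*d2
    return (p+q)/2,np.linalg.norm(p-q)
def zoom(src,box,k,out):
    im=cv2.imread(src);x0,y0,x1,y1=box
    cv2.imwrite(out,cv2.resize(im[y0:y1,x0:x1],None,fx=k,fy=k,interpolation=cv2.INTER_CUBIC))
E
python3 - <<'E'
from h import *
zoom('pics/top0.png',(140,180,240,280),6,'pics/za.png')
zoom('pics/top0.png',(255,175,400,250),5,'pics/zb.png')
zoom('pics/side0.png',(160,260,290,360),6,'pics/zc.png')
zoom('pics/side0.png',(240,150,380,250),5,'pics/zd.png')
E
```

```text
(no output)
```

View pics/za.png

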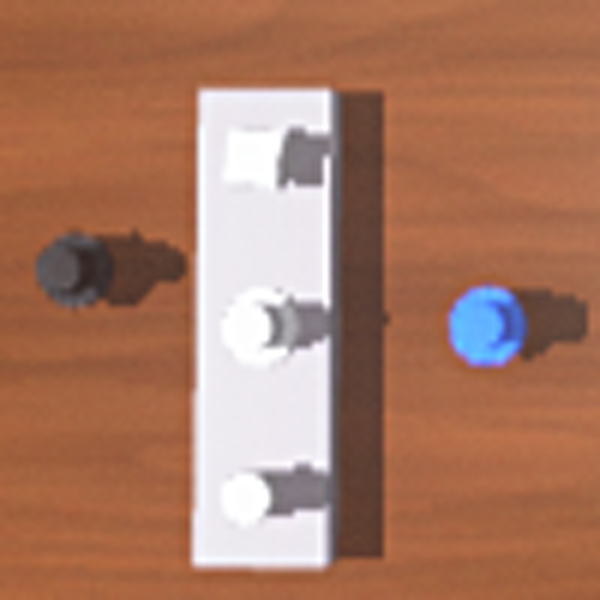

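View pics/zb.png

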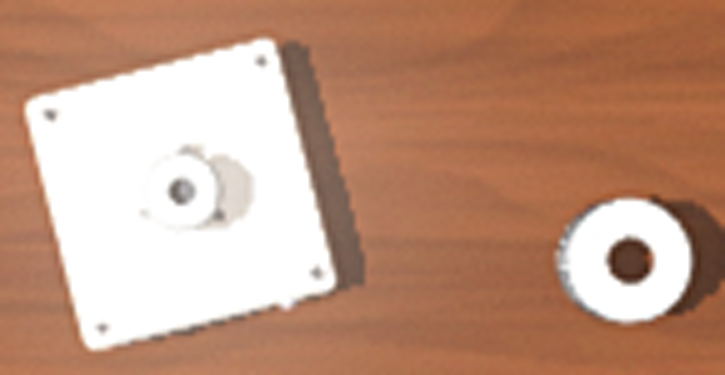

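View pics/zc.png

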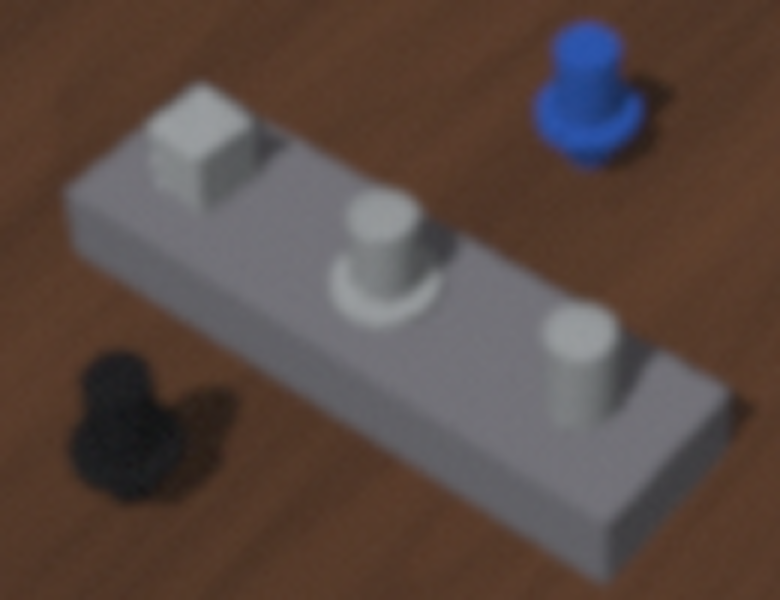

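View pics/zd.png

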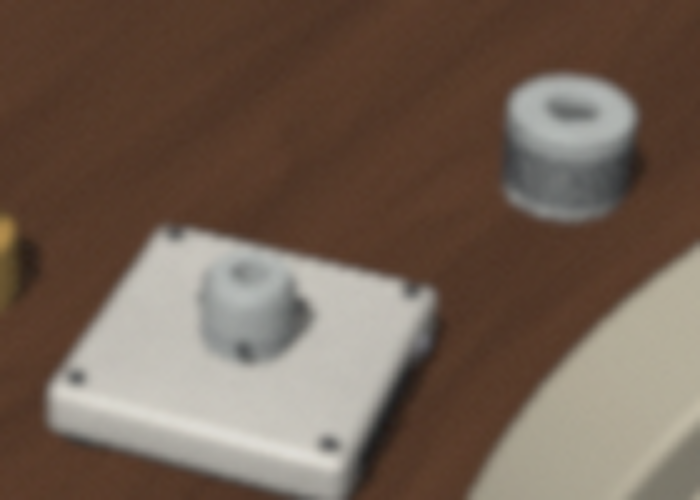

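Run:
```python
from h import *
T=cv2.imread('pics/top0.png');S=cv2.imread('pics/side0.png')
def blob(mask,box):
    x0,y0,x1,y1=box
    m=mask[y0:y1,x0:x1].astype(np.uint8)
    n,l,st,c=cv2.connectedComponentsWithStats(m)
    i=1+np.argmax(st[1:,4]); cs,_=cv2.findContours((l==i).astype(np.uint8),cv2.RETR_EXTERNAL,cv2.CHAIN_APPROX_NONE)
    k=max(cs,key=cv2.contourArea)+np.array([x0,y0]); return c[i]+[x0,y0],st[i,4],k
g=T.min(2)
# housing
c,a,k=blob(g>180,(255,175,330,250)); r=cv2.minAreaRect(k); print('housing',c,a,r, pl('top',*c,30),pl('top',*r[0],30))
# collar top
c,a,k=blob(g>200,(360,205,400,245)); e=cv2.fitEllipse(k); print('collar',c,a,e,pl('top',*e[0],44))
m=(T[...,2]<150); c,a,k=blob(m,(372,220,390,236)); print('bore',c,a,pl('top',*c,41))
# pocket
gg=T.max(2); print(gg[206:220,282:302])
m=(gg<215);c,a,k=blob(m,(286,208,296,218)); print('pocket',c,a,pl('top',*c,63))
c,a,k=blob(g>170,(165,190,200,280)); r=cv2.minAreaRect(k); print('rack',r,pl('top',*r[0],26))
print('side collar', pl('side',240+570/5,150+102/5,44))
print('pocket side', pl('side',240+249/5,150+271/5,63), 'boss top side',pl('side',160+383/6,260+216/6,56),'flange',pl('side',160+385/6,260+284/6,30))
print('boss tri',tri((140+250/6,180+325/6),(160+383/6,260+216/6)))
print('pocket tri',tri((255+182/5,175+190/5),(240+249/5,150+271/5)))
```

```text
housing [290.52967693 213.57926371] 2662 ((290.61767578125, 213.9705810546875), (53.11530303955078, 51.66008758544922), 75.96376037597656) [601.85671399 -16.35171918  30.        ] [600.8725977  -16.56765976  30.        ]
collar [380.09848485 226.63636364] 396 ((380.1648864746094, 226.6178436279297), (23.11095428466797, 24.17868423461914), 96.69061279296875) [ 568.16911615 -237.36416062   44.        ]
bore [380.54098361 226.70491803] 61 [ 567.97614216 -238.87018547   41.        ]
[[255 255 255 255 254 251 246 252 251 252 255 238 219 212 252 231 225 224
  228 253]
 [255 255 255 255 249 252 255 255 255 255 255 255 255 237 210 212 219 222
  222 225]
 [255 255 255 251 253 255 255 255 255 255 255 255 255 255 249 199 221 224
  225 225]
 [255 255 254 253 255 255 255 255 255 255 255 255 255 255 255 216 203 223
  226 226]
 [255 255 253 255 255 255 255 255 230 225 239 255 255 255 255 251 198 222
  226 226]
 [255 254 254 255 255 255 255 196 137 163 178 230 255 255 255 255 211 211
  223 226]
 [255 254 254 255 255 255 235 132 127 173 172 180 249 255 255 255 219 199
  223 225]
 [255 254 254 255 255
[... 436 characters left out ...]
5 255 255 255 255 255 255 230 185 146 157
  224 225]
 [255 255 255 255 253 251 253 254 255 255 255 255 246 227 199 211 207 208
  222 240]]
pocket [290.90909091 212.90909091] 22 [602.30771318 -16.87485642  63.        ]
rack ((183.0, 234.5), (79.0, 22.0), 90.0) [550.29874077 255.31914447  26.        ]
side collar [ 571.31212644 -239.20238971   44.        ]
pocket side [602.66251588 -14.55605863  63.        ] boss top side [550.02774985 256.86565409  56.        ] flange [549.48556443 258.52580084  30.        ]
boss tri (array([551.91907975, 253.7357656 ,  51.99269157]), np.float64(1.5792710502508798))
pocket tri (array([603.1557515 , -17.47909289,  60.95589369]), np.float64(2.3553788596060614))
```

Emit:
drive_tool(rows=[[[0.5, -0.31, -0.1, 0, 0, 0.1], [1, -0.62, -0.2, 0, 0, 0.2], [1, -0.62, -0.2, 0, 0, 0.2]]], fingers=0.3)

```text
time_s: 0.48
eef_pos: [268.1, 434.5, 383.2]
ee_rot: [-0.001, 0.005, 1.0, -0.001]
force: [0.2, 0.6, 0.7]
grip_width: 0.651
```

Emit:
drive_tool(rows=[[[0.5, -0.31, -0.1, 0, 0, 0], [1, -0.62, -0.2, 0, 0, 0], [1, -0.62, -0.2, 0, 0, 0]]])

```text
time_s: 0.85
eef_pos: [370.0, 371.2, 362.3]
ee_rot: [-0.001, 0.007, 1.0, -0.002]
force: [-0.5, 0.1, -0.2]
grip_width: 0.651
```

Emit:
drive_tool(rows=[[[0.5, -0.31, -0.1, 0, 0, 0], [1, -0.62, -0.2, 0, 0, 0], [1, -0.62, -0.2, 0, 0, 0]]])

```text
time_s: 1.23
eef_pos: [471.3, 308.4, 341.3]
ee_rot: [-0.002, 0.009, 1.0, -0.002]
force: [-1.0, 0.3, 0.1]
grip_width: 0.648
```

Emit:
drive_tool(rows=[[[0.4, -0.26, -0.2, 0, 0, 0], [0.79, -0.52, -0.4, 0.0, 0, 0], [0.79, -0.52, -0.4, 0, 0, 0], [0.79, -0.52, -0.4, 0, 0, 0]]])

```text
time_s: 1.72
eef_pos: [549.2, 258.1, 301.9]
ee_rot: [-0.002, 0.008, 1.0, -0.002]
force: [-0.1, -0.1, 0.3]
grip_width: 0.648
```

Run:
```python
from h import *
s=ctrl.sense();print(s['eef_pos'],s['ee_rot'],s['joints'])
for n in("side","top"):
    im=viewer.capture(n); cv2.imwrite(f"pics/{n}1.png",im[:,:,::-1])
zoom('pics/side1.png',(130,170,310,360),3,'pics/s1.png')
zoom('pics/top1.png',(120,150,300,420),2,'pics/t1.png')
```

```text
[549.18958639 258.10253739 301.88299077] [-0.00187826  0.00841232  0.999961   -0.00192575] [ 0.24686905  0.58262852  1.36915302 -0.00298719  1.19442002 -1.30599802]
```

View pics/s1.png

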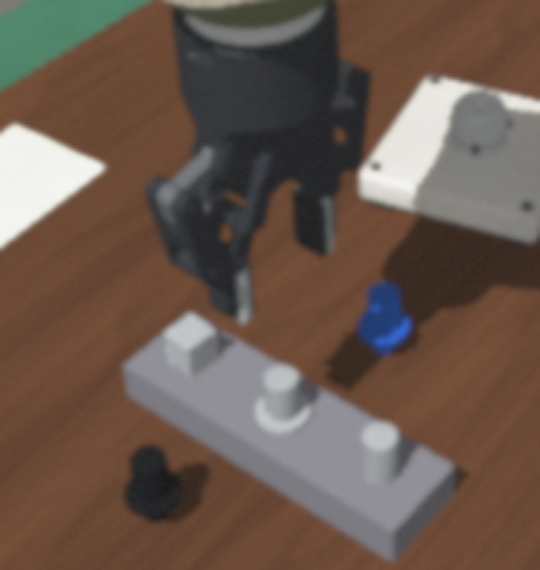

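View pics/t1.png

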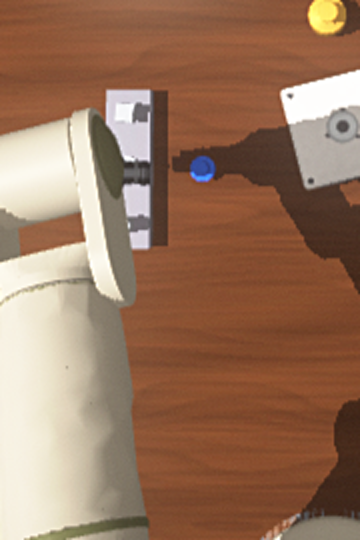

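Run:
```python
from h import *
for z in (130,135,140):
  for sy in(-1,1):
    print(z,[np.round(proj('side',(549.2+dx,258+sy*27.5,z)),1) for dx in(-11,11)])
zoom('pics/top1.png',(255,175,330,250),8,'pics/t1c.png')
zoom('pics/side1.png',(245,185,330,255),8,'pics/s1c.png')
```

```text
130 [array([238. , 257.4]), array([227.5, 251.9])]
130 [array([215.2, 277.1]), array([204.5, 271.1])]
135 [array([237.9, 255.1]), array([227.4, 249.6])]
135 [array([215. , 274.7]), array([204.2, 268.7])]
140 [array([237.8, 252.8]), array([227.2, 247.3])]
140 [array([214.8, 272.4]), array([204. , 266.3])]
```

View pics/t1c.png

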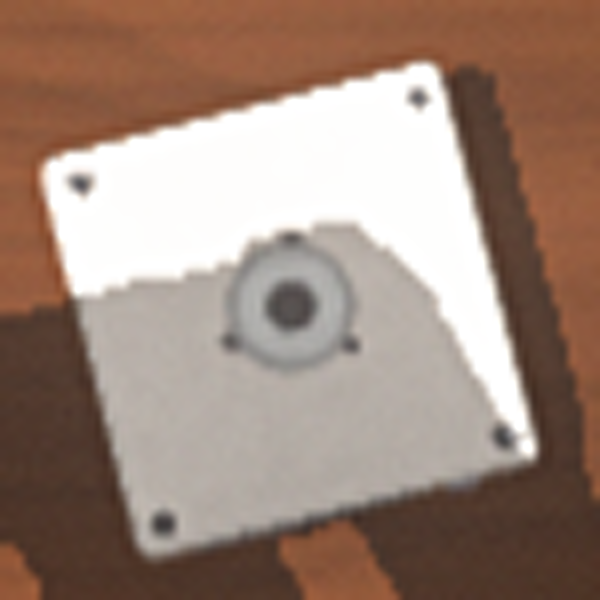

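View pics/s1c.png

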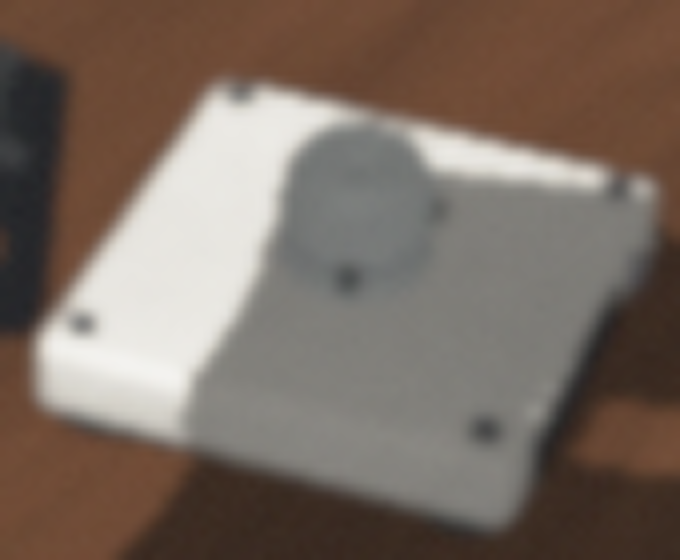

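Emit:
drive_tool(rows=[[[0.01, -0.02, -0.3, 0, 0, 0.01], [0.01, -0.02, -0.6, 0, 0, 0.01], [0.01, -0.02, -0.8, 0, 0, 0.01], [0.01, -0.02, -0.88, 0, 0, 0.01], [0.01, -0.02, -0.94, 0, 0, 0.01], [0.01, -0.02, -0.94, 0, 0, 0.01]]])

```text
time_s: 2.58
eef_pos: [550.1, 256.3, 208.7]
ee_rot: [-0.001, 0.0, 1.0, -0.002]
force: [-0.6, -0.2, 0.5]
grip_width: 0.647
```

Run:
```python
from h import *
s=ctrl.sense();print(s['eef_pos'],s['ee_rot'],s['force'])
for n in("side",):
    im=viewer.capture(n); cv2.imwrite(f"pics/{n}2.png",im[:,:,::-1])
zoom('pics/side2.png',(150,230,290,360),5,'pics/s2.png')
```

```text
[550.10534069 256.28615286 208.73371023] [-1.12574016e-03  1.13990735e-04  9.99997643e-01 -1.85320737e-03] [-0.55704287 -0.22355288  0.47720369]
```

View pics/s2.png

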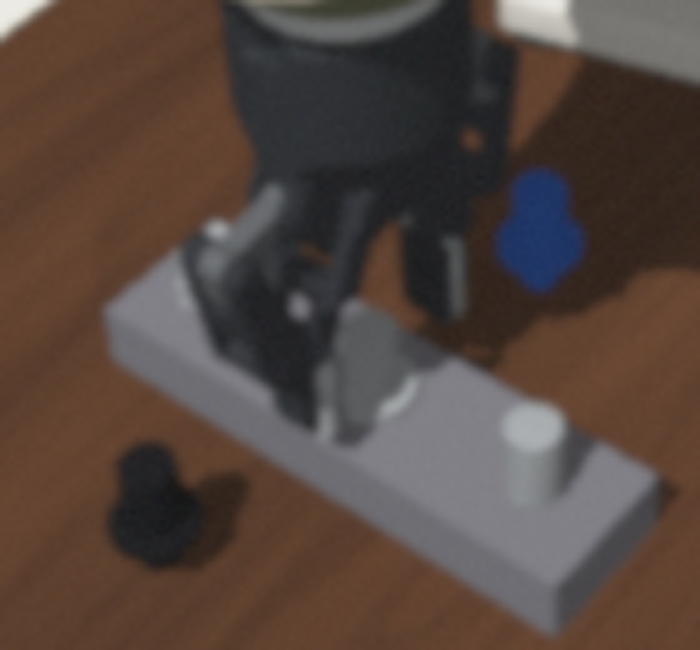

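Emit:
drive_tool(rows=[[[0, 0, -0.01, 0, 0, 0], [0, 0, -0.01, 0, 0, 0], [0, 0, -0.01, 0, 0, 0], [0, 0, -0.01, 0, 0, 0], [0, 0, -0.01, 0, 0, 0], [0, 0, -0.01, 0, 0, 0]]], fingers=-1, force=40)

```text
time_s: 3.38
eef_pos: [550.3, 256.3, 208.5]
ee_rot: [-0.001, 0.0, 1.0, -0.002]
force: [-1.1, -0.2, 5.7]
grip_width: 0.213
```

Emit:
drive_tool(rows=[[[0, 0, 0.1, 0, 0, 0], [0, 0, 0.3, 0, 0, 0], [0, 0, 0.6, 0, 0, 0], [0, 0, 0.9, 0, 0, 0], [0, 0, 0.9, 0, 0, 0]]])

```text
time_s: 4.0
eef_pos: [550.6, 256.3, 300.7]
ee_rot: [0.002, 0.0, 1.0, -0.001]
force: [0.2, -0.0, -1.6]
grip_width: 0.216
```

Run:
```python
from h import *
s=ctrl.sense();print(s['eef_pos'],s['ee_rot'],s['force'],s['grip_width'])
for n in("side",):
    im=viewer.capture(n); cv2.imwrite(f"pics/{n}3.png",im[:,:,::-1])
zoom('pics/side3.png',(150,200,290,330),5,'pics/s3.png')
```

```text
[550.56562996 256.31187094 300.67034683] [ 1.53318181e-03  1.81321318e-04  9.99998111e-01 -1.18052490e-03] [ 0.2019883  -0.02284164 -1.58254704] 0.21559008912421435
```

View pics/s3.png

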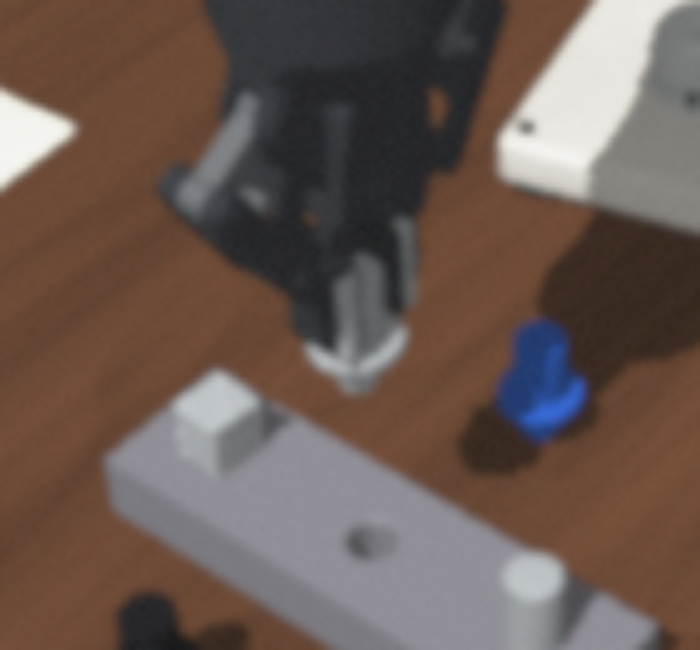

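Run:
```python
from h import *
for z in(100.2,118.2,122.2):
    u,v=proj('side',(550.6,256.3,z)); print(z,((u-150+.5)*5,(v-200+.5)*5))
# flange ring extents
P=[proj('side',(550.6+16*np.cos(a),256.3+16*np.sin(a),z)) for z in(118.2,122.2) for a in np.linspace(0,6.28,60)]
P=np.array(P); print((P.min(0)-[149.5,199.5])*5,(P.max(0)-[149.5,199.5])*5)
P=np.array([proj('side',(550.6+7*np.cos(a),256.3+7*np.sin(a),100.2)) for a in np.linspace(0,6.28,60)]); print((P.min(0)-[149.5,199.5])*5,(P.max(0)-[149.5,199.5])*5)
# rack hole
print(pl('side',149.5+372/5,199.5+542/5,26))
```

```text
100.2 (np.float64(364.95328643210155), np.float64(385.92588870762285))
118.2 (np.float64(362.17493738339215), np.float64(345.4699535814615))
122.2 (np.float64(361.54704202846716), np.float64(336.3270801341315))
[310.82204818 301.87482776] [412.5765756  381.11842171]
[343.16349222 370.6182413 ] [386.71823409 401.4526702 ]
[551.49560178 257.15832699  26.        ]
```

Emit:
drive_tool(rows=[[[0.1, -0.5, 0, 0, 0, 0], [0.2, -1, 0, 0, 0, 0], [0.2, -1, 0, 0, 0, 0]]])

```text
time_s: 4.42
eef_pos: [570.7, 153.3, 297.2]
ee_rot: [-0.001, 0.002, 1.0, -0.002]
force: [-0.4, 0.6, -2.4]
grip_width: 0.22
```

Emit:
drive_tool(rows=[[[0.1, -0.5, 0, 0, 0, 0], [0.2, -1, 0, 0, 0, 0], [0.2, -1, 0, 0, 0, 0]]])

```text
time_s: 4.8
eef_pos: [591.0, 51.1, 295.8]
ee_rot: [-0.002, 0.004, 1.0, -0.002]
force: [-0.3, 0.3, -1.8]
grip_width: 0.218
```

Emit:
drive_tool(rows=[[[0.06, -0.35, 0, 0, 0, 0], [0.115, -0.67, 0, 0, 0, 0], [0.115, -0.67, -0.1, 0, 0, 0], [0.115, -0.67, -0.2, 0, 0, 0], [0.115, -0.67, -0.2, 0, 0, 0]]])

```text
time_s: 5.42
eef_pos: [602.1, -14.5, 274.4]
ee_rot: [-0.004, 0.003, 1.0, -0.002]
force: [-0.5, 0.5, -1.4]
grip_width: 0.212
```

Run:
```python
from h import *
s=ctrl.sense();print(s['eef_pos'],s['ee_rot'],s['force'],s['grip_width'],s['joints'])
for n in("side","top"):
    im=viewer.capture(n); cv2.imwrite(f"pics/{n}4.png",im[:,:,::-1])
zoom('pics/side4.png',(245,150,345,250),7,'pics/s4.png')
zoom('pics/top4.png',(205,160,345,300),5,'pics/t4.png')
```

```text
[602.12466849 -14.46990918 274.41801057] [-0.00373504  0.00311413  0.99998702 -0.00152338] [-0.45802418  0.49833764 -1.40717918] 0.21244580350817865 [-0.21770795  0.60451962  1.41066827 -0.00504311  1.13305963 -1.78012303]
```

View pics/s4.png

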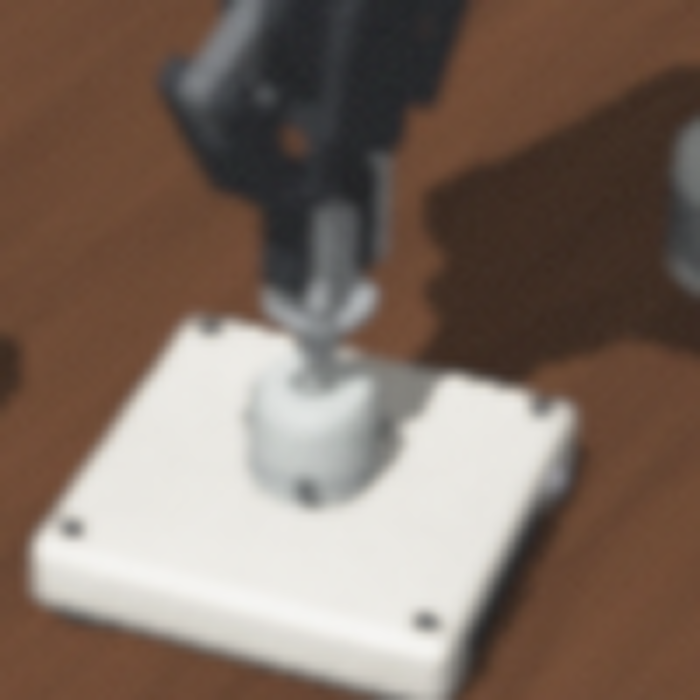

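View pics/t4.png

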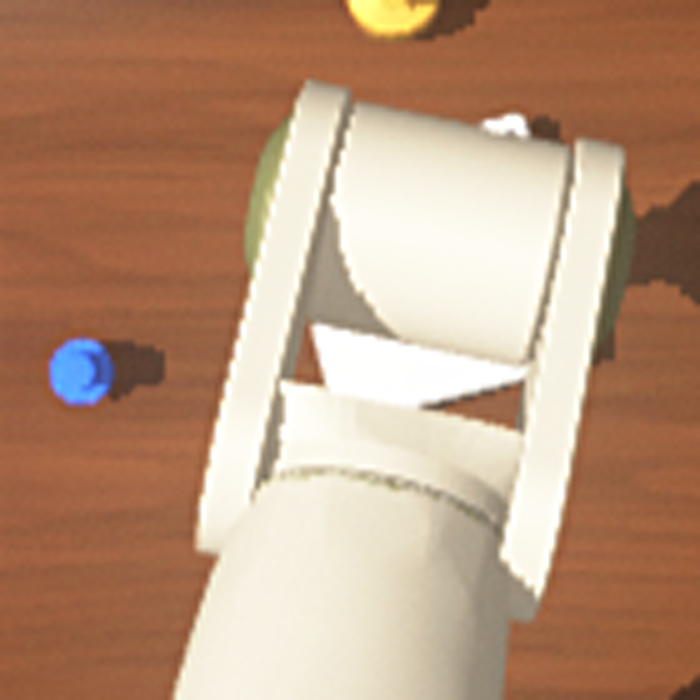

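Run:
```python
from h import *
S=cv2.imread('pics/side4.png')
zz=lambda p:((p[0]-245+.5)*7,(p[1]-150+.5)*7)
def ext(c,r,z):
    P=np.array([zz(proj('side',(c[0]+r*np.cos(a),c[1]+r*np.sin(a),z))) for a in np.linspace(0,6.28,90)]); return np.round(P.min(0)),np.round(P.max(0))
print('flange top',ext((602.1,-14.5),16,96),'bot',ext((602.1,-14.5),16,92),'foot',ext((602.1,-14.5),6.5,74))
for c in((602.3,-16.9),(602.5,-16)): print('column z45',ext(c,20,45),'mouth',ext(c,8.2,63),'top',ext(c,16.5,63),'col57',ext(c,20,57))
print('side 1mm x',zz(proj('side',(603.1,-14.5,80)))[0]-zz(proj('side',(602.1,-14.5,80)))[0],'y',zz(proj('side',(602.1,-13.5,80)))[0]-zz(proj('side',(602.1,-14.5,80)))[0])
g=cv2.cvtColor(S,cv2.COLOR_BGR2GRAY)
for v in(191,192,193,194,196,198,200,202,203,205,207,209,211,213,215,217): print(v,g[v,278:304])
```

```text
flange top (array([267., 261.]), array([377., 324.])) bot (array([267., 272.]), array([377., 335.])) foot (array([298., 341.]), array([342., 367.]))
column z45 (array([254., 388.]), array([387., 469.])) mouth (array([295., 363.]), array([350., 396.])) top (array([267., 347.]), array([378., 413.])) col57 (array([255., 356.]), array([389., 437.]))
column z45 (array([252., 389.]), array([385., 470.])) mouth (array([293., 364.]), array([348., 397.])) top (array([265., 348.]), array([376., 414.])) col57 (array([252., 358.]), array([387., 438.]))
side 1mm x -2.815878922073125 y -1.9255126468755748
191 [ 82  83  83  88  99 103  93  78  67  64  85 123 143 135 112 102 109 131
 153 153 131  98  85  84  82  83]
192 [ 82  82  83  90 110 124 120 105  91  84 104 138 153 138 114 107 122 154
 172 166 136 101  86  84  84  83]
193 [ 82  82  84  91 112 135 140 129 117 107 119 142 151 137 117 116 137 166
 175 159 126  96  85  83  85  86]
194 [ 90  87  85  88 107 132 148 150 145 133 131 137 139 127 120 134 156 169
 163 140 110  91  84  85  86  85]
196 [183 172 160 150 136 124 125 139 150 156 152 144 137 
[... 574 characters left out ...]

 208 186 156 136 130 131 130 129]
207 [231 224 209 200 211 220 224 225 223 219 216 215 214 216 218 220 218 213
 196 170 145 131 129 130 129 130]
209 [226 209 188 189 202 214 219 223 226 227 227 227 225 222 218 213 203 190
 173 154 133 118 117 127 140 157]
211 [229 218 199 191 195 202 208 213 216 218 217 216 213 207 199 192 181 169
 156 139 119 104 108 137 179 214]
213 [231 222 205 192 194 199 203 205 205 204 203 199 196 191 186 181 171 160
 147 134 121 118 121 141 177 214]
215 [230 220 201 188 191 197 200 201 201 201 198 196 193 189 184 177 169 159
 148 133 124 126 141 173 212 227]
217 [230 224 209 190 183 186 189 191 192 187 183 184 185 183 177 171 162 151
 136 128 136 164 198 220 228 230]
```

Run:
```python
from h import *
zoom('pics/side0.png',(270,190,310,230),15,'pics/p0.png')
zoom('pics/side4.png',(270,175,310,215),15,'pics/p4.png')
```

```text
(no output)
```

View pics/p0.png

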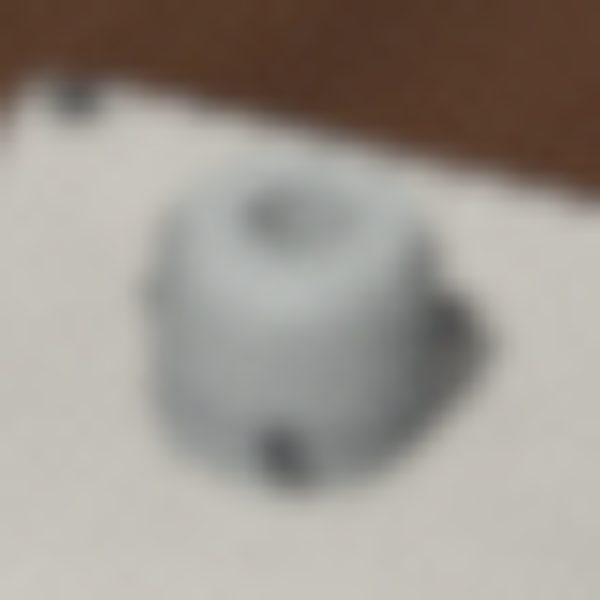

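View pics/p4.png

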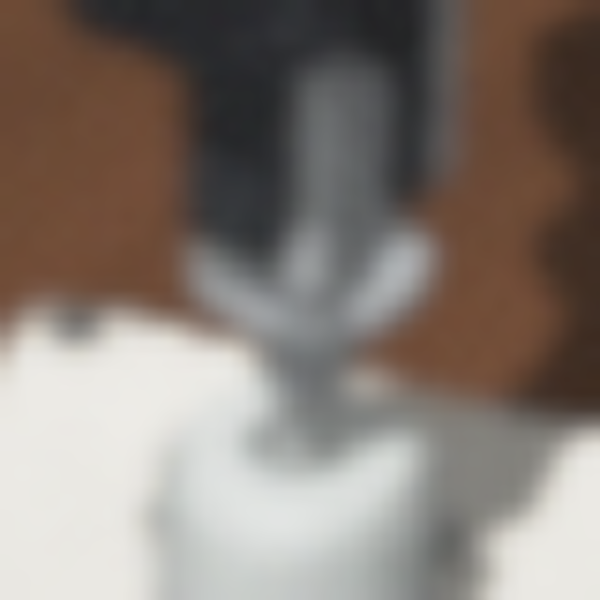

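Emit:
drive_tool(rows=[[[0.012, -0.009, 0, 0, 0, 0], [0.012, -0.009, 0, 0, 0, 0], [0.012, -0.009, -0.05, 0, 0, 0], [0.012, -0.009, -0.1, 0, 0, 0], [0.012, -0.009, -0.14, 0, 0, 0], [0.012, -0.009, -0.14, 0, 0, 0]]])

```text
time_s: 6.28
eef_pos: [603.6, -15.8, 261.3]
ee_rot: [-0.003, 0.003, 1.0, -0.002]
force: [-0.1, 0.5, -1.4]
grip_width: 0.212
```

Emit:
drive_tool(rows=[[[0, 0, -0.04, 0, 0, 0], [0, 0, -0.07, 0, 0, 0], [0, 0, -0.08, 0, 0, 0], [0, 0, -0.08, 0, 0, 0]]])

```text
time_s: 6.78
eef_pos: [603.5, -15.8, 253.1]
ee_rot: [-0.003, 0.003, 1.0, -0.002]
force: [-1.0, 0.8, -2.6]
grip_width: 0.218
```

Emit:
drive_tool(rows=[[[0, 0, -0.006, 0, 0, 0], [0, 0, -0.006, 0, 0, 0]]])

```text
time_s: 7.02
eef_pos: [603.5, -15.8, 252.5]
ee_rot: [-0.003, 0.003, 1.0, -0.002]
force: [-0.4, 0.5, -0.2]
grip_width: 0.215
```

Emit:
drive_tool(rows=[[[0, 0, 0, 0, 0, 0], [0, 0, 0, 0, 0, 0], [0, 0, 0, 0, 0, 0], [0, 0, 0, 0, 0, 0], [0, 0, 0.2, 0, 0, 0], [0, 0, 0.6, 0, 0, 0], [0, 0, 1, 0, 0, 0], [0, 0, 1, 0, 0, 0]]], fingers=0.2)

```text
time_s: 8.02
eef_pos: [603.7, -15.7, 355.8]
ee_rot: [-0.0, 0.003, 1.0, -0.002]
force: [-0.3, 0.3, -0.5]
grip_width: 0.596
```

Run:
```python
from h import *
s=ctrl.sense();print(s['eef_pos'],s['ee_rot'],s['force'],s['grip_width'],s['joints'])
for n in("side",):
    im=viewer.capture(n); cv2.imwrite(f"pics/{n}5.png",im[:,:,::-1])
zoom('pics/side5.png',(245,130,345,230),7,'pics/s5.png')
```

```text
[603.72521133 -15.74353554 355.80654803] [-4.40909024e-05  3.28194771e-03  9.99991947e-01 -2.30939216e-03] [-0.26761983  0.34955589 -0.54998277] 0.5956230157236597 [-0.21922773  0.524696    1.31566851 -0.00470132  1.30032744 -1.78220606]
```

View pics/s5.png

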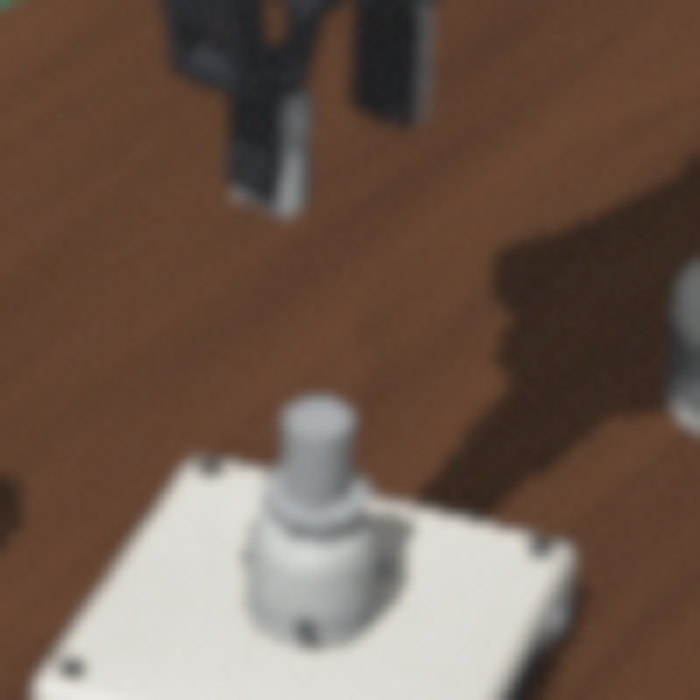

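Emit:
drive_tool(rows=[[[-0.08, -0.5, 0, 0, 0, 0], [-0.15, -1, 0, 0, 0, 0], [-0.15, -1, 0, 0, 0, 0]]], fingers=1)

```text
time_s: 8.45
eef_pos: [587.9, -118.5, 352.0]
ee_rot: [-0.003, 0.005, 1.0, -0.002]
force: [0.5, 0.7, -0.3]
grip_width: 0.999
```

Emit:
drive_tool(rows=[[[-0.08, -0.5, -0.2, 0, 0, 0], [-0.15, -1, -0.4, 0, 0, 0], [-0.15, -1, -0.6, 0, 0, 0], [-0.15, -1, -0.6, 0, 0, 0]]])

```text
time_s: 8.95
eef_pos: [572.8, -217.9, 289.7]
ee_rot: [-0.005, 0.005, 1.0, -0.0]
force: [-0.1, 0.1, 0.3]
grip_width: 1.0
```

Emit:
drive_tool(rows=[[[-0.033, -0.195, -0.1, 0, 0, 0], [-0.033, -0.195, -0.3, 0, 0, 0], [-0.033, -0.195, -0.3, 0, 0, 0], [-0.033, -0.195, -0.3, 0, 0, 0]]])

```text
time_s: 9.45
eef_pos: [569.7, -237.6, 260.5]
ee_rot: [-0.005, 0.005, 1.0, -0.001]
force: [-0.2, 0.1, 0.6]
grip_width: 0.998
```

Run:
```python
from h import *
s=ctrl.sense();print(s['eef_pos'],s['ee_rot'],s['force'],s['grip_width'],s['joints'])
for n in("side","top"):
    im=viewer.capture(n); cv2.imwrite(f"pics/{n}6.png",im[:,:,::-1])
zoom('pics/side6.png',(300,100,420,220),5,'pics/s6.png')
```

```text
[ 569.67304684 -237.58280966  260.54079858] [-4.60988816e-03  5.20025788e-03  9.99975640e-01 -6.52158343e-04] [-0.1677133   0.06392138  0.63603422] 0.9978606058500367 [-0.58384555  0.65081136  1.37007902 -0.00678982  1.12771683 -2.14130873]
```

View pics/s6.png

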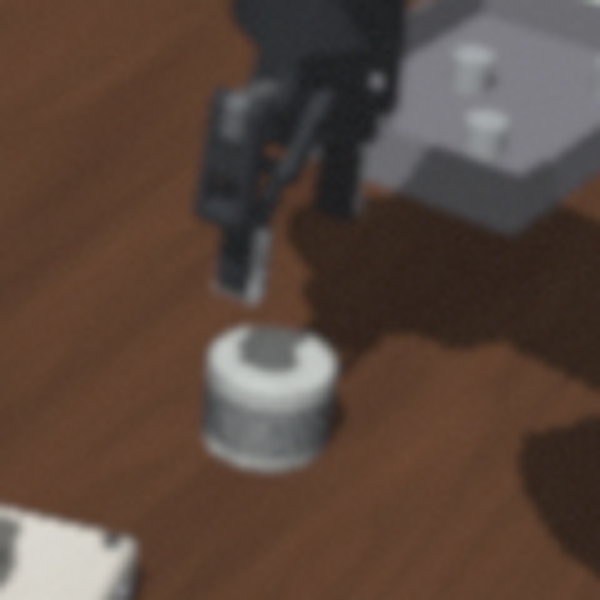

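Emit:
drive_tool(rows=[[[0, 0, -0.3, 0, 0, 0], [0, 0, -0.6, 0, 0, 0], [0, 0, -0.75, 0, 0, 0], [0, 0, -0.82, 0, 0, 0], [0, 0, -0.82, 0, 0, 0]]])

```text
time_s: 10.18
eef_pos: [569.9, -237.5, 179.2]
ee_rot: [-0.004, 0.005, 1.0, -0.001]
force: [0.7, -0.2, 0.5]
grip_width: 1.0
```

Emit:
drive_tool(rows=[[[0, 0, 0, 0, 0, 0], [0, 0, 0, 0, 0, 0], [0, 0, 0, 0, 0, 0], [0, 0, 0, 0, 0, 0]]], fingers=-1, force=25)

```text
time_s: 10.68
eef_pos: [570.1, -237.7, 180.4]
ee_rot: [-0.003, 0.005, 1.0, -0.001]
force: [-0.7, -0.2, 6.4]
grip_width: 0.7
```

Emit:
drive_tool(rows=[[[0, 0, 0, 0, 0, 0], [0, 0, 0, 0, 0, 0], [0, 0, 0, 0, 0, -0.11], [0, 0, 0, 0, 0, -0.22], [0, 0, 0, 0, 0, -0.33], [0, 0, 0, 0, 0, -0.44], [0, 0, 0, 0, 0, -0.55], [0, 0, 0, 0, 0, -0.66], [0, 0, 0, 0, 0, -0.77], [0, 0, 0, 0, 0, -0.88]]], fingers=1)

```text
time_s: 11.92
eef_pos: [570.1, -237.6, 180.2]
ee_rot: [-0.004, 0.644, 0.765, 0.001]
force: [0.1, -0.3, 0.9]
grip_width: 0.995
```

Run:
```python
from h import *
s=ctrl.sense();print(s['eef_pos'],s['ee_rot'],s['force'],s['grip_width'],s['joints'])
```

```text
[ 570.08709814 -237.64562474  180.2483721 ] [-0.00362869  0.64353668  0.765406    0.00101695] [ 0.11566479 -0.33336244  0.86683699] 0.9947977452489194 [-0.5847685   0.75868155  1.41554853  0.00344318  0.97434329 -0.75927703]
```

Emit:
drive_tool(rows=[[[0, 0, -0.02, 0, 0, -0.11], [0, 0, -0.02, 0, 0, -0.11], [0, 0, -0.02, 0, 0, -0.11]]])

```text
time_s: 12.3
eef_pos: [570.1, -237.7, 178.3]
ee_rot: [-0.004, 0.706, 0.708, 0.001]
force: [0.5, -0.2, 0.4]
grip_width: 1.003
```

Emit:
drive_tool(rows=[[[0, 0, 0, 0, 0, 0], [0, 0, 0, 0, 0, 0], [0, 0, 0, 0, 0, 0], [0, 0, 0, 0, 0, 0], [0, 0, 0, 0, 0, 0]]], fingers=-1, force=70)

```text
time_s: 12.92
eef_pos: [570.2, -237.7, 178.8]
ee_rot: [-0.003, 0.706, 0.708, 0.001]
force: [-0.7, -1.0, 6.8]
grip_width: 0.693
```

Emit:
drive_tool(rows=[[[0, 0, 0.2, 0, 0, 0], [0, 0, 0.5, 0, 0, 0], [0, 0, 1, 0, 0, 0], [0, 0, 1, 0, 0, 0]]])

```text
time_s: 13.42
eef_pos: [570.7, -237.9, 283.6]
ee_rot: [0.001, 0.706, 0.709, 0.002]
force: [0.4, -0.2, -2.4]
grip_width: 0.688
```

Run:
```python
from h import *
s=ctrl.sense();print(s['eef_pos'],s['ee_rot'],s['force'],s['grip_width'],s['joints'])
for n in("side","top"):
    im=viewer.capture(n); cv2.imwrite(f"pics/{n}7.png",im[:,:,::-1])
zoom('pics/side7.png',(260,60,420,220),4,'pics/s7.png')
```

```text
[ 570.69579762 -237.94070219  283.60313334] [0.00084617 0.70563703 0.70856962 0.00218   ] [ 0.40768366 -0.18283681 -2.36203639] 0.6881272775609647 [-0.58476762  0.62465156  1.34929268  0.00428857  1.16513261 -0.59060239]
```

View pics/s7.png

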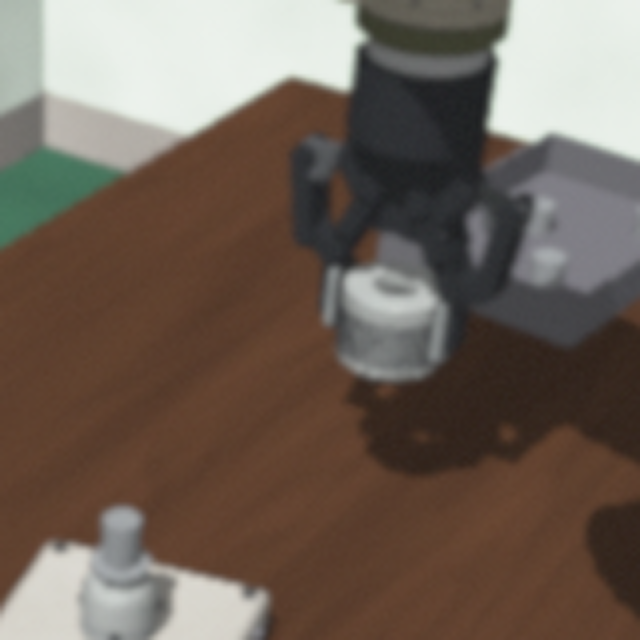

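Emit:
drive_tool(rows=[[[0.07, 0.5, 0.2, 0, 0, 0], [0.15, 1, 0.25, 0, 0, 0], [0.15, 1, 0.25, 0, 0, 0]]])

```text
time_s: 13.9
eef_pos: [585.2, -134.5, 303.1]
ee_rot: [-0.004, 0.704, 0.71, 0.001]
force: [-0.2, -0.4, -1.7]
grip_width: 0.693
```

Emit:
drive_tool(rows=[[[0.07, 0.5, 0, 0, 0, 0], [0.14, 0.95, 0, 0, 0, 0], [0.14, 0.95, 0, 0, 0, 0], [0.14, 0.95, 0, 0, 0, 0]]])

```text
time_s: 14.4
eef_pos: [599.1, -40.3, 302.2]
ee_rot: [-0.005, 0.704, 0.71, 0.001]
force: [0.4, -1.1, -2.3]
grip_width: 0.687
```

Emit:
drive_tool(rows=[[[0.02, 0.15, 0, -0.005, -0.004, 0], [0.045, 0.246, 0, -0.005, -0.004, 0], [0.045, 0.246, 0, -0.005, -0.004, 0], [0.045, 0.246, 0, -0.005, -0.004, 0]]])

```text
time_s: 14.9
eef_pos: [603.6, -15.8, 302.2]
ee_rot: [0.0, 0.704, 0.71, -0.0]
force: [0.5, 0.3, -1.7]
grip_width: 0.69
```

Run:
```python
from h import *
s=ctrl.sense();print(s['eef_pos'],s['ee_rot'],s['force'],s['grip_width'],s['joints'])
im=viewer.capture("side"); cv2.imwrite("pics/side8.png",im[:,:,::-1])
zoom('pics/side8.png',(230,120,350,240),6,'pics/s8.png')
```

```text
[603.55277986 -15.79321081 302.21918961] [ 7.07921730e-05  7.04419138e-01  7.09784244e-01 -2.94728610e-05] [ 0.52201967  0.2611726  -1.70786966] 0.6898093155377348 [-2.19981766e-01  5.75081765e-01  1.38086410e+00 -1.35202520e-04
  1.18555834e+00 -2.27518388e-01]
```

View pics/s8.png

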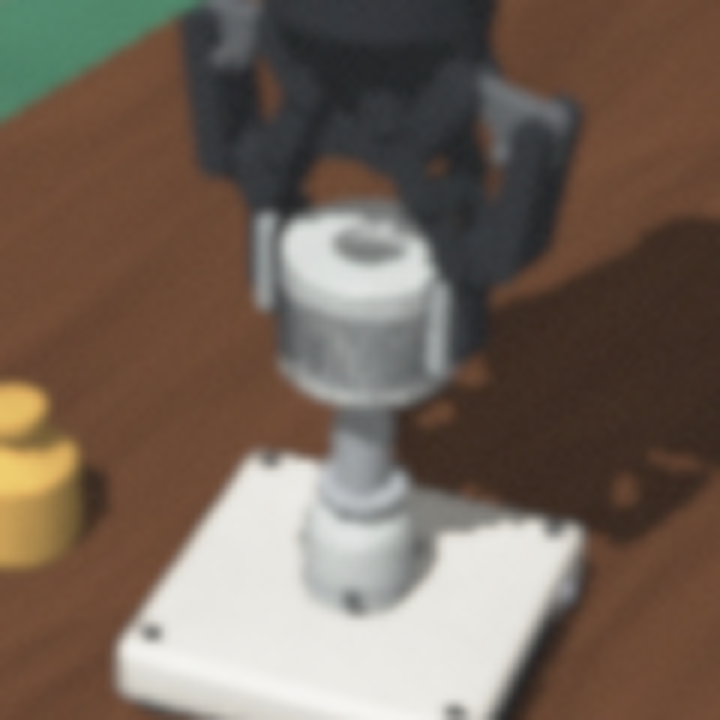

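Emit:
drive_tool(rows=[[[0, 0, -0.15, 0, 0, 0], [0, 0, -0.3, 0, 0, 0], [0, 0, -0.45, 0, 0, 0], [0, 0, -0.55, 0, 0, 0], [0, 0, -0.55, 0, 0, 0]]])

```text
time_s: 15.58
eef_pos: [603.4, -15.9, 246.3]
ee_rot: [-0.001, 0.705, 0.71, -0.0]
force: [0.3, 0.6, -1.8]
grip_width: 0.691
```

Emit:
drive_tool(rows=[[[0, 0, -0.06, 0, 0, 0], [0, 0, -0.12, 0, 0, 0], [0, 0, -0.18, 0, 0, 0], [0, 0, -0.2, 0, 0, 0], [0, 0, -0.2, 0, 0, 0]]])

```text
time_s: 16.2
eef_pos: [603.3, -15.5, 225.8]
ee_rot: [-0.001, 0.704, 0.71, -0.0]
force: [1.5, 6.6, -3.1]
grip_width: 0.691
```

Emit:
drive_tool(rows=[[[0.002, 0.01, 0, 0, 0, 0], [0.002, 0.01, 0, 0, 0, 0], [0.002, 0.01, 0, 0, 0, 0]]])

```text
time_s: 16.58
eef_pos: [603.6, -14.8, 225.9]
ee_rot: [-0.001, 0.705, 0.71, -0.0]
force: [0.0, -0.5, -2.2]
grip_width: 0.686
```

Emit:
drive_tool(rows=[[[0, 0.005, -0.02, 0, 0, 0], [0, 0.005, -0.04, 0, 0, 0], [0, 0.005, -0.05, 0, 0, 0], [0, 0.005, -0.055, 0, 0, 0], [0, 0.005, -0.055, 0, 0, 0]]])

```text
time_s: 17.2
eef_pos: [603.6, -14.3, 220.5]
ee_rot: [-0.001, 0.705, 0.71, -0.0]
force: [-0.3, -1.1, -0.6]
grip_width: 0.689
```

Emit:
drive_tool(rows=[[[0, 0, -0.012, 0, 0, 0], [0, 0, -0.012, 0, 0, 0], [0, 0, -0.012, 0, 0, 0]]])

```text
time_s: 17.58
eef_pos: [603.7, -14.3, 219.8]
ee_rot: [-0.001, 0.705, 0.71, -0.0]
force: [-1.7, 0.6, 4.8]
grip_width: 0.693
```

Emit:
drive_tool(rows=[[[0, 0, -0.012, 0, 0, -0.033], [0, 0, -0.012, 0, 0, -0.066], [0, 0, -0.012, 0, 0, -0.1], [0, 0, -0.012, 0, 0, -0.133], [0, 0, -0.012, 0, 0, -0.166]]])

```text
time_s: 18.2
eef_pos: [603.5, -13.9, 217.9]
ee_rot: [-0.001, 0.79, 0.613, -0.001]
force: [-0.8, 0.7, -1.5]
grip_width: 0.688
```

Run:
```python
from h import *
s=ctrl.sense();print(s['eef_pos'],s['ee_rot'],s['force'],s['wrist_torque'],s['grip_width'])
```

```text
[603.48944667 -13.949249   217.9038075 ] [-6.32232998e-04  7.89852673e-01  6.13295497e-01 -9.94242483e-04] [-0.76780746  0.7083539  -1.48097447] [0.18338867 0.18360022 2.64565545] 0.6876969275881749
```

Emit:
drive_tool(rows=[[[0, 0, -0.005, 0, 0, 0.02], [0, 0, -0.005, 0, 0, 0.02], [0, 0, -0.02, 0, 0, 0.02], [0, 0, -0.03, 0, 0, 0.02], [0, 0, -0.03, 0, 0, 0.02]]])

```text
time_s: 18.82
eef_pos: [603.5, -13.8, 216.8]
ee_rot: [-0.0, 0.779, 0.627, -0.001]
force: [-8.5, 0.6, 17.9]
grip_width: 0.693
```

Run:
```python
from h import *
s=ctrl.sense();print(s['eef_pos'],s['ee_rot'],s['force'],s['wrist_torque'],s['grip_width'])
```

```text
[603.5175104  -13.82952644 216.79285236] [-1.94507053e-04  7.79416744e-01  6.26504973e-01 -1.00995323e-03] [-8.49832779  0.64798808 17.88501421] [0.22569047 1.58309531 1.21487804] 0.6926229072889675
```

Emit:
drive_tool(rows=[[[0, 0, 0.015, 0, 0, 0.015], [-0.01, 0, 0.015, 0, 0, 0.015], [-0.01, 0, 0.015, 0, 0, 0.015]]])

```text
time_s: 19.2
eef_pos: [602.7, -13.8, 218.3]
ee_rot: [0.0, 0.772, 0.635, -0.0]
force: [3.0, 1.6, -1.6]
grip_width: 0.691
```

Run:
```python
from h import *
s=ctrl.sense();print(s['eef_pos'],s['ee_rot'],s['force'],s['wrist_torque'],s['grip_width'])
im=viewer.capture("side"); cv2.imwrite("pics/side9.png",im[:,:,::-1])
zoom('pics/side9.png',(240,140,340,240),7,'pics/s9.png')
```

```text
[602.72924029 -13.79143656 218.25149771] [ 9.47177152e-05  7.72133181e-01  6.35460579e-01 -4.40840608e-04] [ 2.97575982  1.64301208 -1.62953863] [ 0.3376863  -0.60387295  0.41791211] 0.6910414524099708
```

View pics/s9.png

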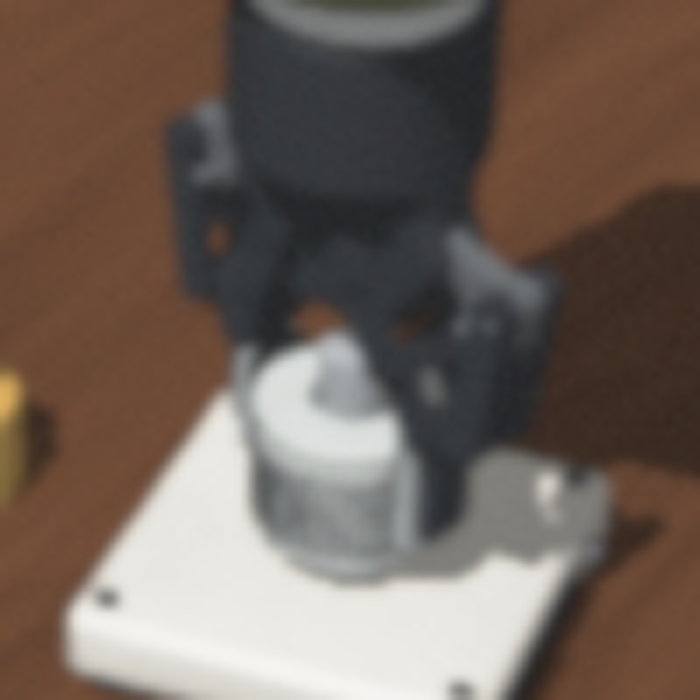

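Emit:
drive_tool(rows=[[[0.003, 0.003, 0, 0, 0, 0.005], [0.003, 0.003, -0.01, 0, 0, 0.005], [0.003, 0.003, -0.02, 0, 0, 0.005], [0.003, 0.003, -0.02, 0, 0, 0.005]]])

```text
time_s: 19.75
eef_pos: [603.0, -13.6, 216.9]
ee_rot: [0.0, 0.77, 0.639, -0.001]
force: [-1.5, -0.4, 4.2]
grip_width: 0.69
```

Run:
```python
from h import *
s=ctrl.sense();print(s['eef_pos'],s['ee_rot'],s['force'],s['wrist_torque'],s['grip_width'])
```

```text
[603.01372643 -13.57649409 216.87861111] [ 2.12477029e-04  7.69525668e-01  6.38615529e-01 -6.38044843e-04] [-1.51253767 -0.44081901  4.24123482] [0.01762938 0.31817547 0.43756789] 0.6899012248052401
```

Emit:
drive_tool(rows=[[[0, 0, -0.01, 0, 0, 0], [0, 0, -0.02, 0, 0, 0], [0, 0, -0.02, 0, 0, 0]]])

```text
time_s: 20.12
eef_pos: [603.0, -13.5, 215.8]
ee_rot: [0.0, 0.769, 0.639, -0.001]
force: [-2.1, 1.1, 7.6]
grip_width: 0.691
```

Run:
```python
from h import *
s=ctrl.sense();print(s['eef_pos'],s['ee_rot'],s['force'],s['wrist_torque'],s['grip_width'])
```

```text
[603.00042869 -13.54492098 215.76321339] [ 3.92250417e-04  7.69392944e-01  6.38775323e-01 -6.56476246e-04] [-2.14766487  1.08962471  7.57498996] [0.16639805 0.44872653 0.50820901] 0.6910242693517404
```

Emit:
drive_tool(rows=[[[0, 0, -0.01, 0, 0, 0], [0, 0, -0.02, 0, 0, 0], [0, 0, -0.03, 0, 0, 0], [0, 0, -0.03, 0, 0, 0]]])

```text
time_s: 20.62
eef_pos: [603.0, -13.5, 214.2]
ee_rot: [0.001, 0.769, 0.639, -0.001]
force: [-4.2, 2.0, 11.3]
grip_width: 0.688
```

Run:
```python
from h import *
s=ctrl.sense();print(s['eef_pos'],s['ee_rot'],s['force'],s['wrist_torque'],s['grip_width'])
im=viewer.capture("side"); cv2.imwrite("pics/side10.png",im[:,:,::-1])
zoom('pics/side10.png',(240,140,340,240),7,'pics/s10.png')
```

```text
[603.01268253 -13.48050269 214.17206834] [ 6.49070114e-04  7.69205767e-01  6.39000515e-01 -6.39939925e-04] [-4.23072188  1.977138   11.34711682] [0.22712677 0.74418047 0.48732709] 0.6880014009427268
```

View pics/s10.png

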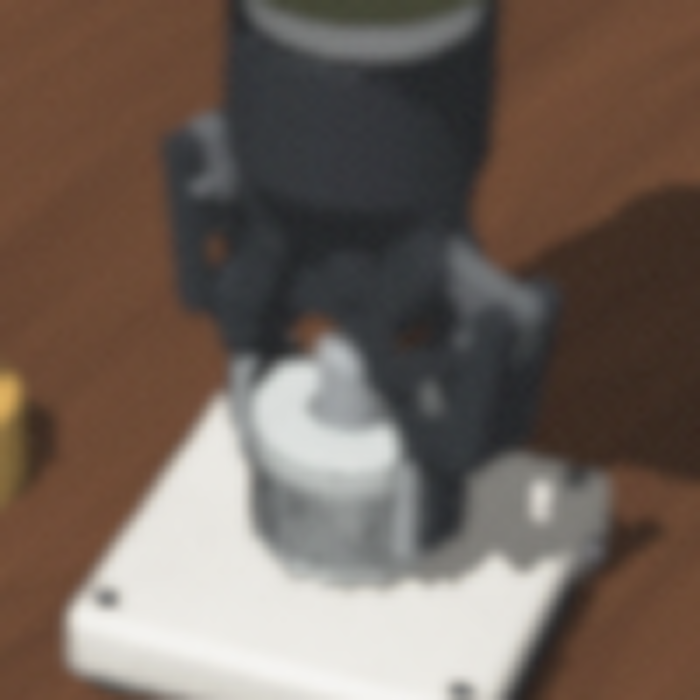

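Emit:
drive_tool(rows=[[[-0.006, 0.004, 0, 0, 0, 0.003], [-0.006, 0.004, 0, 0, 0, 0.003], [-0.006, 0.004, -0.015, 0, 0, 0.003], [-0.006, 0.004, -0.02, 0, 0, 0.003]]])

```text
time_s: 21.18
eef_pos: [602.7, -13.3, 213.4]
ee_rot: [0.001, 0.768, 0.641, -0.0]
force: [-1.9, -0.5, 11.7]
grip_width: 0.685
```

Run:
```python
from h import *
s=ctrl.sense();print(s['eef_pos'],s['ee_rot'],s['force'],s['wrist_torque'],s['grip_width'])
```

```text
[602.68901766 -13.28455382 213.40229128] [ 1.34282612e-03  7.67714210e-01  6.40790912e-01 -3.10195831e-04] [-1.86863317 -0.46004906 11.72009157] [-0.17913214  0.34026449  0.38487716] 0.6852812485318599
```

Emit:
drive_tool(rows=[[[-0.003, 0, -0.015, 0, 0, 0], [-0.003, 0, -0.025, 0, 0, 0], [-0.003, 0, -0.035, 0, 0, 0], [-0.003, 0, -0.04, 0, 0, 0]]])

```text
time_s: 21.68
eef_pos: [602.6, -13.3, 210.8]
ee_rot: [0.002, 0.768, 0.641, -0.0]
force: [-3.3, 0.5, 13.1]
grip_width: 0.688
```

Run:
```python
from h import *
s=ctrl.sense();print(s['eef_pos'],s['ee_rot'],s['force'],s['wrist_torque'],s['grip_width'])
im=viewer.capture("side"); cv2.imwrite("pics/side11.png",im[:,:,::-1])
zoom('pics/side11.png',(240,140,340,240),7,'pics/s11.png')
```

```text
[602.56030801 -13.29696896 210.80797828] [ 1.74563550e-03  7.67702041e-01  6.40804592e-01 -6.11252250e-05] [-3.29688687  0.47069568 13.07838499] [0.05176982 0.57785263 0.35454462] 0.688204769187571
```

View pics/s11.png

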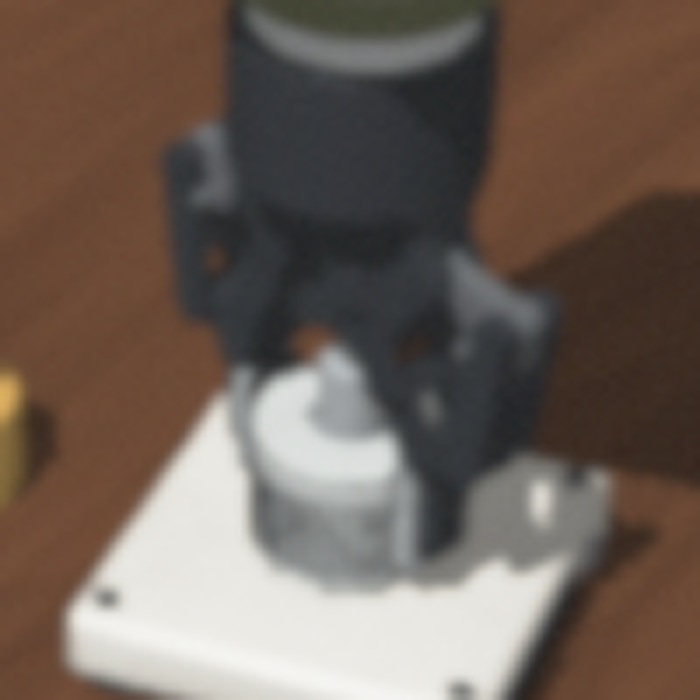

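Emit:
drive_tool(rows=[[[-0.003, 0, -0.015, 0, 0, 0], [-0.003, 0, -0.025, 0, 0, 0], [-0.003, 0, -0.04, 0, 0, 0], [-0.003, 0, -0.045, 0, 0, 0], [-0.003, 0, -0.045, 0, 0, 0]]])

```text
time_s: 22.35
eef_pos: [602.4, -13.3, 208.9]
ee_rot: [0.002, 0.768, 0.641, 0.0]
force: [-7.1, 0.4, 23.2]
grip_width: 0.691
```

Run:
```python
from h import *
s=ctrl.sense();print(s['eef_pos'],s['ee_rot'],s['force'],s['wrist_torque'],s['grip_width'])
```

```text
[602.44159708 -13.30376127 208.85188549] [2.26216854e-03 7.67616043e-01 6.40905957e-01 2.19214048e-04] [-7.10916157  0.41928427 23.15185267] [0.23435383 1.43555656 0.45317245] 0.6909585577401892
```

Emit:
drive_tool(rows=[[[-0.008, 0, -0.03, 0, 0, 0.002], [-0.008, 0, -0.04, 0, 0, 0.002], [-0.008, 0, -0.04, 0, 0, 0.002], [-0.008, 0, -0.04, 0, 0, 0.002]]])

```text
time_s: 22.85
eef_pos: [602.1, -13.3, 208.8]
ee_rot: [0.003, 0.767, 0.642, 0.001]
force: [-8.8, 2.3, 34.5]
grip_width: 0.69
```

Run:
```python
from h import *
s=ctrl.sense();print(s['eef_pos'],s['ee_rot'],s['force'],s['wrist_torque'],s['grip_width'])
im=viewer.capture("side"); cv2.imwrite("pics/side12.png",im[:,:,::-1])
zoom('pics/side12.png',(270,175,320,230),11,'pics/s12.png')
zz=lambda p:((p[0]-270+.5)*11,(p[1]-175+.5)*11)
c=(602.7,-14.5)
for r,z in((30,30),(30,74),(13,74),(10,94)):
    P=np.array([zz(proj('side',(c[0]+r*np.cos(a),c[1]+r*np.sin(a),z))) for a in np.linspace(0,6.28,90)]);print(r,z,P.min(0),P.max(0))
```

```text
[602.06188359 -13.26281631 208.81087433] [0.00319868 0.76670936 0.64198553 0.00105107] [-8.81969564  2.32874705 34.45658431] [0.54009368 2.12894065 0.20850188] 0.6900335190648123
30 30 [ 61.10794446 371.34303677] [373.39854263 563.15856784]
30 74 [ 64.69682701 187.67929777] [385.16697035 375.69544306]
13 74 [155.5200777  239.16449708] [294.35595646 320.60045325]
10 94 [174.52139255 161.11384579] [282.59989072 223.10364249]
```

View pics/s12.png

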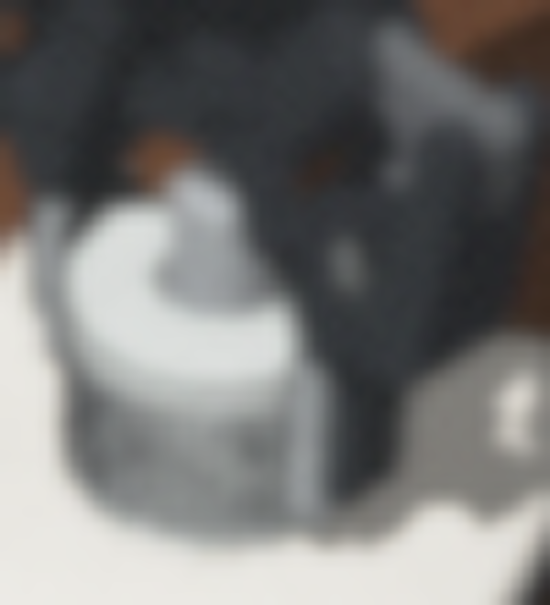

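Run:
```python
from h import *
def g(n): return cv2.resize(cv2.cvtColor(cv2.imread(f'pics/side{n}.png'),cv2.COLOR_BGR2GRAY),None,fx=8,fy=8,interpolation=cv2.INTER_CUBIC)
A=g(8)
regs={'collar':(278,192,296,208),'collarlow':(277,207,296,222),'gripper':(275,150,305,175)}
def m(a,b,box,dv=(-3,8)):
    x0,y0,x1,y1=box
    t=g(a)[y0*8:y1*8,x0*8:x1*8]; I=g(b)[(y0+dv[0])*8:(y1+dv[1])*8,(x0-4)*8:(x1+4)*8]
    r=cv2.matchTemplate(I,t,cv2.TM_CCOEFF_NORMED);_,s,_,l=cv2.minMaxLoc(r); return (l[0]/8-4,l[1]/8+dv[0],round(s,3))
for b in(10,11,12):
    print(b,{k:m(9,b,v) for k,v in regs.items()})
tz={9:218.25,10:214.17,11:210.81,12:208.81}
p=lambda z:proj('side',(602.7,-14.5,z))[1]
print([ (b,p(60-(tz[9]-tz[b]))-p(60), p(150-(tz[9]-tz[b]))-p(150)) for b in(10,11,12)])
zoom('pics/side0.png',(330,155,380,205),11,'pics/c0.png')
zz=lambda q:((q[0]-330+.5)*11,(q[1]-155+.5)*11)
for r,z in((30,0),(30,44),(13,44)):
    P=np.array([zz(proj('side',(570.1+r*np.cos(a),-237.7+r*np.sin(a),z))) for a in np.linspace(0,6.28,90)]);print(r,z,P.min(0),P.max(0))
```

```text
10 {'collar': (-0.125, 1.625, 0.998), 'collarlow': (-0.25, 1.25, 0.963), 'gripper': (-0.125, 1.875, 0.977)}
11 {'collar': (-0.125, 3.0, 0.997), 'collarlow': (-0.375, 2.375, 0.949), 'gripper': (-0.125, 3.5, 0.974)}
12 {'collar': (-0.125, 3.75, 0.998), 'collarlow': (-0.625, 2.75, 0.941), 'gripper': (0.125, 4.5, 0.977)}
[(10, np.float64(1.5750965424244612), np.float64(1.7565979629900141)), (11, np.float64(2.8665621310557015), np.float64(3.1965282508018618)), (12, np.float64(3.632872503830754), np.float64(4.05078189301031))]
30 0 [111.85491319 273.53420035] [386.13802461 427.44837912]
30 44 [131.14024642 106.05789961] [411.8011236  256.47651546]
13 44 [210.39716513 147.4344968 ] [331.99013934 212.59305257]
```

View pics/c0.png

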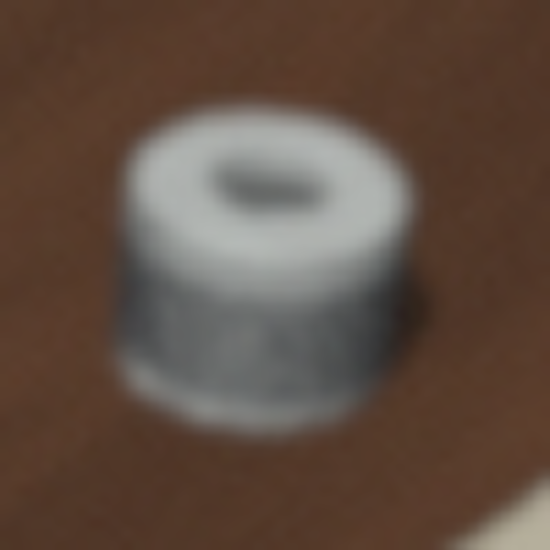

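Run:
```python
from h import *
c=pl('side',289.33,204.0,63);print(c)
zz=lambda p:((p[0]-270+.5)*11,(p[1]-175+.5)*11)
for h in(30,32,34):
  for r,z in((30,h),(30,h+44),(13,h+44),(10,h+64)):
    P=np.array([zz(proj('side',(c[0]+r*np.cos(a),c[1]+r*np.sin(a),z))) for a in np.linspace(0,6.28,90)]);print(h,r,z-h,P.min(0).round(),P.max(0).round())
def g(n): return cv2.resize(cv2.cvtColor(cv2.imread(f'pics/side{n}.png'),cv2.COLOR_BGR2GRAY),None,fx=8,fy=8,interpolation=cv2.INTER_CUBIC)
I=cv2.cvtColor(cv2.imread('pics/side12.png'),cv2.COLOR_BGR2GRAY)
for u in(285,288,290,292): print(u,I[200:229,u])
J=cv2.cvtColor(cv2.imread('pics/side9.png'),cv2.COLOR_BGR2GRAY)
for u in(285,288,290,292): print(u,J[196:225,u])
# rim track of collar 12 relative to collar in 8
x0,y0,x1,y1=278,156,300,172
```

```text
[603.83750934 -14.54682333  63.        ]
30 30 0 [ 56. 369.] [369. 561.]
30 30 44 [ 60. 186.] [380. 373.]
30 13 44 [151. 237.] [289. 318.]
30 10 64 [170. 159.] [278. 221.]
32 30 0 [ 57. 361.] [369. 552.]
32 30 44 [ 60. 177.] [381. 365.]
32 13 44 [151. 228.] [290. 310.]
32 10 64 [170. 150.] [278. 212.]
34 30 0 [ 57. 353.] [370. 544.]
34 30 44 [ 60. 168.] [381. 356.]
34 13 44 [151. 220.] [290. 301.]
34 10 64 [170. 141.] [278. 203.]
285 [155 166 188 209 219 221 222 221 214 199 190 178 161 148 143 137 134 133
 136 137 140 140 149 176 210 225 230 232 232]
288 [160 161 167 187 211 219 221 222 218 205 190 183 173 160 151 147 144 141
 134 134 137 138 142 158 186 213 225 231 232]
290 [152 153 159 180 207 219 220 222 219 206 190 182 169 150 139 139 143 143
 141 138 134 132 138 153 180 211 225 231 232]
292 [132 134 146 176 208 217 220 220 216 199 184 175 159 135 122 116 119 129
 133 128 122 122 131 152 183 215 228 231 232]
285 [153 164 189 212 220 223 224 223 218 203 192 183 167 156 149 144 139 134
 134 136 139 141 145 159 166 161 180 216 230]
288 [161 162 168 185 210 220 222 223 222 210 194 188 177 159 150 150 148 148
 145 142 137 138 140 154 169 164 155 176 217]
290 [154 156 158 173 199 217 221 222 222 211 195 189 179 159 143 139 144 145
 145 145 144 141 139 148 163 163 149 170 214]
292 [137 137 142 166 202 218 221 223 221 207 191 183 173 153 137 133 131 129
 133 137 139 137 130 138 154 152 143 169 213]
```

Emit:
drive_tool(rows=[[[0.002, 0, -0.035, 0, 0, 0], [0.002, 0, -0.035, 0, 0, 0], [0.002, 0, -0.035, 0, 0, 0], [0.002, 0, -0.035, 0, 0, 0], [0.002, 0, -0.035, 0, 0, 0], [0.002, 0, -0.035, 0, 0, 0], [0.002, 0, -0.035, 0, 0, 0], [0.002, 0, -0.035, 0, 0, 0]]])

```text
time_s: 23.9
eef_pos: [602.2, -13.2, 208.8]
ee_rot: [0.003, 0.767, 0.642, 0.001]
force: [-13.4, 0.6, 33.1]
grip_width: 0.689
```

Run:
```python
from h import *
s=ctrl.sense();print(s['eef_pos'],s['ee_rot'],s['force'],s['wrist_torque'],s['grip_width'])
im=viewer.capture("side"); cv2.imwrite("pics/side13.png",im[:,:,::-1])
I=cv2.cvtColor(cv2.imread('pics/side13.png'),cv2.COLOR_BGR2GRAY)
for u in(288,290): print(u,I[200:229,u])
```

```text
[602.15181394 -13.23207832 208.7797026 ] [0.00310831 0.76671486 0.64197976 0.00081178] [-13.43867973   0.59217584  33.13960695] [0.45742272 2.77295681 0.28061963] 0.6885324116378546
288 [159 160 167 188 212 220 221 222 220 204 190 183 173 159 151 147 145 142
 136 134 137 138 141 159 185 213 226 230 232]
290 [153 152 157 180 207 218 220 221 220 205 190 183 170 149 138 139 144 142
 138 130 129 132 138 153 181 211 225 231 232]
```

View pics/side13.png

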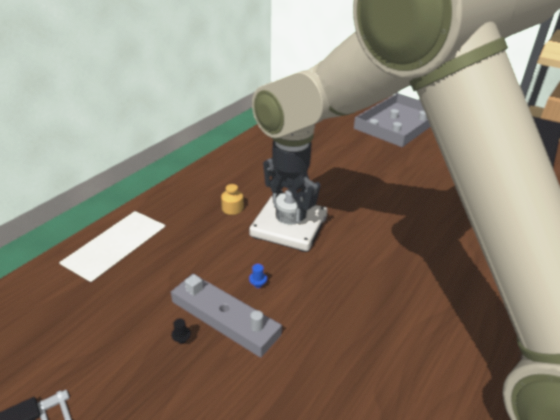

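```bash
python3 -c "
from rig import ctrl
print(ctrl.finish_job())"
```

```text
the job is handed in; nothing more can be done
None
```

The flanged specimen is standing in the pocket. The collar is over it, keyed onto the pins, and held pushed down on the housing. I handed the job in at about 24 s; no verdict is reported.

- **Specimen:** I took it from the rack's middle hole, lowered it into the pocket without a jam and let go. A side picture then showed it upright, with the collar still far away.
- **Collar:** I gripped it twice at 90° to centre it. It touched the pins at a tool height of about 220.5 mm. It dropped after a turn of about 15°.
- **Push home:** The collar stopped hard at 208.8 mm, about 11.7 mm lower; 12 mm was expected. At hand-in it was steady at about 33 N down with a 70 N grip setting. The last side picture shows the lip where it should be when the collar is home, and the boss sinking with it. The other specimens and the weight appear undisturbed in the last side picture.

Some checks did not fully agree:
- The lip met the flange about 2.5 mm earlier than expected.
- The push before the stop was about 13–15 N, more than the spring's 5–9 N, which I put down to friction.
- About 13 N of sideways force remained at the end.
- In the image, the collar's lower rim edge looked about 1 pixel higher than calculated. The other cues said it was home.

I could not read how far the seat was pressed; I inferred it from the collar being home.

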